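# Uncap the label-roll spindle and take the roll off

## Robot

A 6-joint arm with a two-finger parallel gripper is mounted at the origin on a cart in front of the work surface, level with it; the furniture and walls round the work are solid. World frame = base frame: x ahead of the robot, y to its left, z up, the work surface at z = 0. Lengths are in m, angles in rad, forces in N, time in s.
With the tool pointing down it reaches from about 0.375 to 0.9 m from the base axis. Payload 3.1 kg.
Tool frame: the origin (TCP) lies midway between the tips of the shut fingers; the grasp point (between the pads) lies 19 mm behind it; z points along the fingers, y is the line along which they close (so a half turn about z gives the same grasp; the last joint's range is limited). The gripper opens to 85 mm and grips with 20 to 120 N. Pads are 22 mm wide; open, the fingers measure 114 mm over their backs; the gripper's body (76 mm by 85 mm) begins 54 mm behind the grasp point. The pads swing forward as they close: fully open they stand 13 mm farther back than shut.
Start: joints at [-1.518, 0.527, 1.433, -0, 1.181, -0.178], TCP at [0.143, -0.608, 0.208] pointing down, gripper open.
Joint ranges: [-3.08, 3.08], [-0.75, 2.2], [0.22, 2.44], [-1.43, 4.57], [0, 2.65], [-2.85, 2.85]. Speed limits (rad/s): [2.79, 2.79, 3.14, 3.14, 3.14, 3.14].

## Interface

Orientations are given as a unit quaternion [x, y, z, w].
In Python, from rig import arm, claw, telemetry, optics, hand_in gives the robot as it stands. The module is installed in compiled form; this text tells all that it offers. Calls block until the motion is done:
- arm.movep(position, orientation): joint-space move of the TCP to a pose.
- arm.move_l(position, orientation=None, speed=0.15): straight line of the TCP; orientation=None keeps the orientation; speed is the mean speed in m/s.
- arm.set_joints(angles): joint-space move.
- claw.move_gripper(opening): opening from 0.0 (shut) to 1.0 (fully open); the grip force is fixed at half the most; returns when the fingers have stopped.
- arm.sleep(seconds).
- arm.solve_ik(position, orientation): joint angles nearest the present ones, or None.
- telemetry.state(): the state.
- optics.capture(name): name is "scene" or "side" or "wrist"; returns the picture (384x512x3 uint8, red, green, blue); there is no depth.
- optics.calibration(name): a dict with "K" (3x3 intrinsics, pixels), "k1" (the pictures are not rectified: a ray, as slopes to the right and down, at radius r is drawn at 1 + k1 r^2 times it, then the intrinsics apply), "eye" and "attitude" of the camera in the world; the wrist camera has in their place "hand_eye" (4x4, takes a point from camera to tool coordinates, whose origin is the TCP and whose axes are the flange's). Camera axes: x right, y up, looking along -z (the intrinsics and any distortion apply to the point x, -y, -z); pixel columns grow to the right and rows downward; lengths in m; the calibration is good to about 2 mm. A picture is of the moment at which its call begins: read the wrist's pose just before it. calibration takes no time and is no camera call.
A pose or a line that the arm cannot do raises arm.PlanningError and nothing moves.
- hand_in(): hands the job in; it is judged then, once.
The state is a dict: "t": time; "joint_pos": joint angles; "qvel": joint speeds; "effort": joint torques, N m; "position": TCP position; "orientation": TCP orientation; "wrist_force": force on the tool from outside, world axes, zero at the start; "moment": the same for the moment, N m; "gripper_width": opening from 0.0 (shut) to 1.0 (fully open); "gripper_force": force on a finger pad.
Only numpy, scipy, OpenCV 4.12 (cv2) and the standard library are available. Lean on these libraries where they do the work, as an engineer would, in place of code of your own. Each camera call takes 0.05 s, during which the arm holds its last target. There are 200 camera calls.

## Task

The label roll has to come off its upright spindle for changing. Pull the push-fit orange cap straight up off the spindle, leaving the roll down on the spindle's base, and stand the cap open side down on the green tray; then slide the white roll up off the spindle and stand it on end on the tray beside the cap. Leave the jigger, the timer and the red squeeze bottle where they are.

Things in the scene. Friction and masses are not known exactly. Their poses are not given: they have to be found in the camera images.
- spindle: Fixed upright label-roll spindle: black base disc, diameter 110 mm, 12 mm thick; on its centre a steel post, diameter 24 mm from 12 to 76 mm above the worktop, then a neck of diameter 18 mm up to 100 mm, with four small sprung detent balls at 87 mm. Origin: centre of the base's underside, on the worktop; z up the post.
- cap: Orange ribbed cap, diameter 41 mm (42 mm rim on its lowest 6 mm), 60 mm tall, 70 g, hollow in its lowest 24 mm. At the start snapped over the spindle's neck: underside 76 mm, top 136 mm above the worktop, just above the roll. A straight pull of about 10 N unsnaps it in the first 5 mm; clear of the spindle after 24 mm. Origin: centre of its open underside; z to its closed top.
- roll: White label roll on a brown cardboard core, outer diameter 60 mm, bore 32 mm, 60 mm tall, about 160 g, rigid. At the start it stands loose on the spindle's base round the post: underside 12 mm, top 72 mm above the worktop; without the cap it slides freely and must rise 88 mm to clear the spindle. Origin: centre of its underside; z along its axis, up.
- tray: Fixed open green tray, 170 mm (its x) by 250 mm (its y), rim 16 mm high, walls and floor 4 mm thick. Origin: centre of its underside, on the worktop; the inner floor is at z = 4 mm. Cap and roll fit side by side along its y. Behind the work a fixed rack has a shelf whose front edge is at about x = 0.62 m, 0.62 m above the worktop: keep the arm clear of it.
- jigger: Steel double-cone jigger, 44 mm in diameter, 80 mm tall, standing loose on the worktop. A bystander. Origin: centre of its underside.
- timer: White flat kitchen timer, 62 x 62 x 14 mm, lying loose on the worktop. A bystander. Origin: centre of its underside.
- berry_bottle: Berry-red squeeze bottle with white nozzle, 54 mm in diameter, 193 mm tall, standing loose on the worktop. A bystander. Origin: centre of its underside.
Not all that is in view belongs to the job. What is meant by the cap is not pink, and is the smaller of those in its own colour. What is shaped like the roll but purple is not meant.

How it is judged:
By the outcome, as a careful person would: the job done as asked, in the order asked, and still so for the second after the job is handed in, with the robot touching nothing.
It also fails if it takes over 69 s, if anything falls off the work surface, if the arm or the gripper's body presses on something with over 40 N, if the wrist force passes 120 N, or if a joint passes its speed limit or range.

## Working session

There is one attempt and no reset: what is moved stays moved. The work goes in short steps, each a Python script; the robot and the scene stay as the last script left them, time stands still between calls to the robot, and variables do not carry over. Pictures are saved under pics/ and viewed, at most 11 in all, crops included, and the job is handed in when it is done.

```bash
mkdir -p pics; python3 - <<'E'
from rig import arm, claw, telemetry, optics
import cv2
for n in ("scene","side"):
    im=optics.capture(n); cv2.imwrite(f"pics/{n}.png",cv2.resize(im[:,:,::-1],(800,600),interpolation=cv2.INTER_CUBIC)); cv2.imwrite(f"{n}_raw.png",im[:,:,::-1])
    print(n,optics.calibration(n))
print(optics.calibration("wrist"))
s=telemetry.state();print(s['t'],s['position'],s['orientation'])
E
```

```text
scene {'K': array([[456.26581482,   0.        , 258.37742124],
       [  0.        , 456.26581482, 187.68598537],
       [  0.        ,   0.        ,   1.        ]]), 'k1': -0.017891726470929396, 'eye': array([-0.00884324, -1.1939758 ,  0.66564835]), 'attitude': array([ 0.50641884, -0.14229975, -0.20834465,  0.82455033])}
side {'K': array([[425.194974  ,   0.        , 258.10350715],
       [  0.        , 425.194974  , 191.32982934],
       [  0.        ,   0.        ,   1.        ]]), 'k1': 0.04182178575674605, 'eye': array([ 0.22306364, -1.05063211,  0.92694431]), 'attitude': array([ 0.39953386, -0.07509537, -0.16115653,  0.89931193])}
{'K': array([[266.83527175,   0.        , 252.95426351],
       [  0.        , 266.83527175, 193.03843056],
       [  0.        ,   0.        ,   1.        ]]), 'k1': 0.008258564769119122, 'hand_eye': array([[-9.70348693e-04,  9.62399260e-01,  2.71637117e-01,
         6.90038531e-02],
       [ 9.99998926e-01,  1.23230919e-03, -7.93800956e-04,
        -4.22754852e-04],
       [-1.09869437e-03,  2.71636055e-01, -9.62399421e-01,
        -1.65463683e-01],
       [ 0.00000000e+00,  0.00000000e+00,  0.00000000e+00,
         1.00000000e+00]])}
0.1 [ 0.14296831 -0.60773658  0.20734126] [ 9.93347753e-01  1.15149165e-01  6.46837240e-05 -9.52671383e-04]
```

View pics/scene.png

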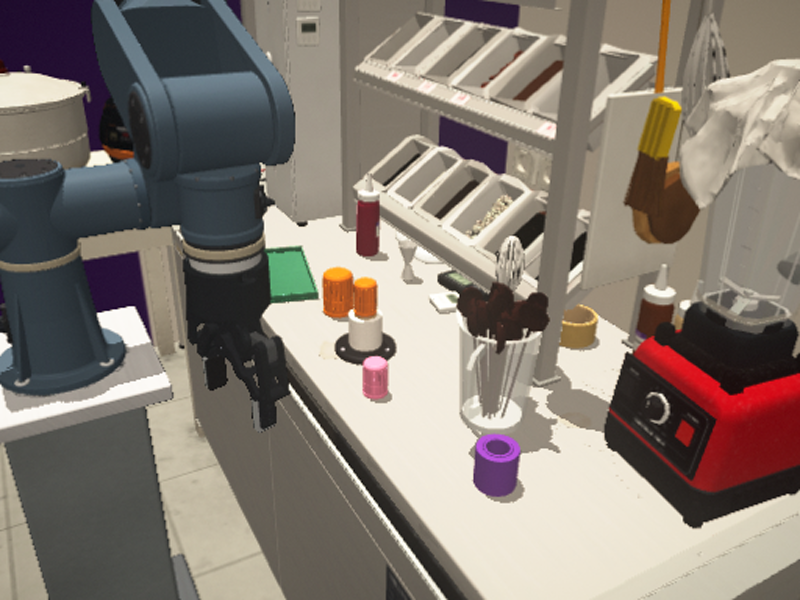

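View pics/side.png

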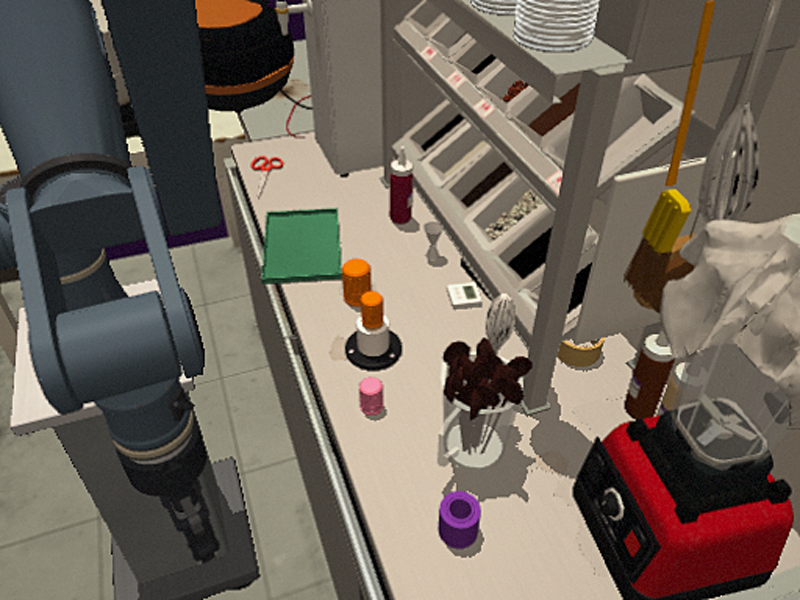

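Cap candidates in the scene view are the orange one on the spindle (366,297), a larger orange one behind it (338,292) and a pink one (375,378). The one on the spindle fits: it is orange, and the smaller of the two orange ones. Of the rolls, the white one (366,330) on the spindle is meant, not the purple one (497,465). The side view shows the tray at (302,245) and the spindle base at (374,348). I'll confirm this in one enlarged crop.

```bash
python3 - <<'E'
import cv2,numpy as np
a=cv2.imread("side_raw.png")[125:275,160:320]; b=cv2.imread("scene_raw.png")[145:265,160:290]
a=cv2.resize(a,None,fx=2.5*1.0,fy=2.5,interpolation=cv2.INTER_CUBIC)
b=cv2.resize(b,None,fx=3,fy=3,interpolation=cv2.INTER_CUBIC)
c=np.zeros((600,800,3),np.uint8); c[:a.shape[0],:a.shape[1]]=a; c[:b.shape[0],410:410+b.shape[1]]=b
cv2.imwrite("pics/crop.png",c)
E
```

```text
(no output)
```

View pics/crop.png

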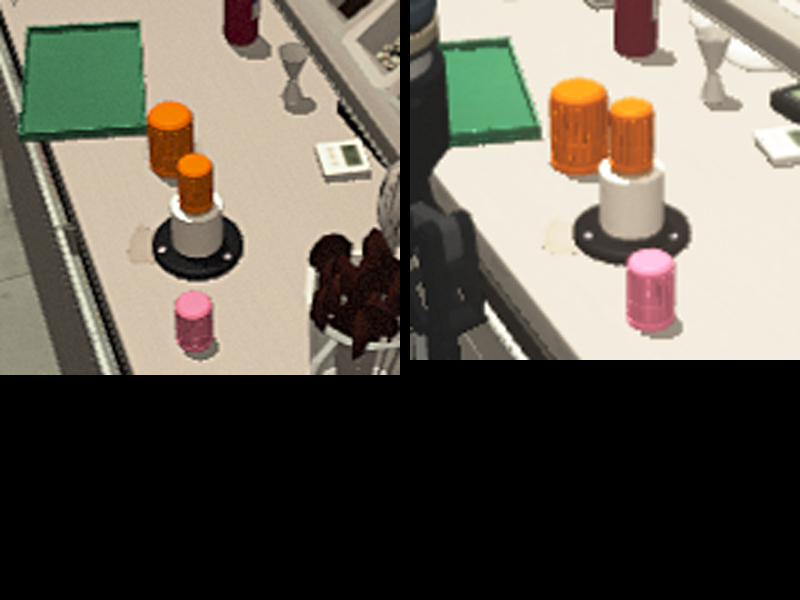

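The crop confirms it: the small orange cap sits snapped on the spindle above the white roll, and the larger orange cap stands on the worktop behind-left of it.

```bash
cat > h.py <<'E'
import numpy as np, cv2
from scipy.spatial.transform import Rotation as R
from rig import arm, claw, telemetry, optics
def ray(c,uv):
    K=c["K"]; p=(np.array(uv,float)-K[:2,2])/[K[0,0],K[1,1]]
    q=p.copy()
    for _ in range(10): q=p/(1+c["k1"]*(q@q))
    return np.array([q[0],-q[1],-1.])
def pose(name):
    c=optics.calibration(name)
    if name!="wrist": return c,R.from_quat(c["attitude"]).as_matrix(),np.array(c["eye"])
    s=telemetry.state(); T=R.from_quat(s["orientation"]).as_matrix(); H=c["hand_eye"]
    return c,T@H[:3,:3],np.array(s["position"])+T@H[:3,3]
def onplane(P,uv,z):
    c,A,e=P; d=A@ray(c,uv); return e+d*(z-e[2])/d[2]
def down(yaw): # tool z down, tool y (closing) at angle yaw+90 from world x
    return (R.from_euler('z',yaw)*R.from_quat([1,0,0,0])).as_quat()
def st(*k):
    s=telemetry.state(); print({x:np.round(s[x],3) for x in ("t","position","wrist_force","gripper_width","gripper_force")+k})
E
python3 - <<'E'
from h import *
S=pose("side");C=pose("scene")
s=lambda x,y:(160+x/2.5,125+y/2.5); c=lambda x,y:(160+(x-410)/3,145+y/3)
f=lambda n,P,uv,z:print(n,np.round(onplane(P,uv,z),4))
f("captop s",S,s(195,163),.136);f("captop c",C,c(632,107),.136)
f("base s",S,s(198,243),.012);f("base c",C,c(632,230),.012)
for p in [(25,24),(140,23),(145,126),(22,130)]: f("tray",S,s(*p),.016)
f("tray c",C,c(510,40),.016);f("tray c",C,c(540,130),.016)
f("decoy s",S,s(170,158),.0);f("decoy c",C,c(578,160),0)
f("pink s",S,s(194,340),0)
f("jig",S,s(295,105),0);f("bottle",S,s(242,38),0);f("timer",S,s(343,165),0)
E
```

```text
captop s [ 0.4838 -0.2066  0.136 ]
captop c [ 0.4818 -0.208   0.136 ]
base s [ 0.4829 -0.2107  0.012 ]
base c [ 0.4793 -0.213   0.012 ]
tray [0.3836 0.3039 0.016 ]
tray [0.5457 0.2484 0.016 ]
tray [0.4842 0.0145 0.016 ]
tray [0.3291 0.0622 0.016 ]
tray c [0.5442 0.2483 0.016 ]
tray c [0.4814 0.0083 0.016 ]
decoy s [ 0.501  -0.0409  0.    ]
decoy c [ 0.5013 -0.0434  0.    ]
pink s [ 0.4352 -0.338   0.    ]
jig [0.6976 0.0055 0.    ]
bottle [ 0.6841  0.1812 -0.    ]
timer [ 0.7087 -0.1314 -0.    ]
```

```bash
python3 - <<'E'
from h import *
q=down(np.radians(74))
arm.movep([0.482,-0.209,0.27],q)
st("joint_pos")
P=pose("wrist"); np.savez("w1.npz",A=P[1],e=P[2])
im=optics.capture("wrist"); cv2.imwrite("pics/w1.png",cv2.resize(im[:,:,::-1],(768,576),interpolation=cv2.INTER_CUBIC)); cv2.imwrite("w1_raw.png",im[:,:,::-1])
E
```

```text
{'t': np.float64(2.008), 'position': array([ 0.482, -0.21 ,  0.27 ]), 'wrist_force': array([-0.22 , -0.654,  0.499]), 'gripper_width': np.float64(1.002), 'gripper_force': np.float64(0.0), 'joint_pos': array([-0.624,  0.321,  1.603, -0.   ,  1.218, -0.343])}
```

View pics/w1.png

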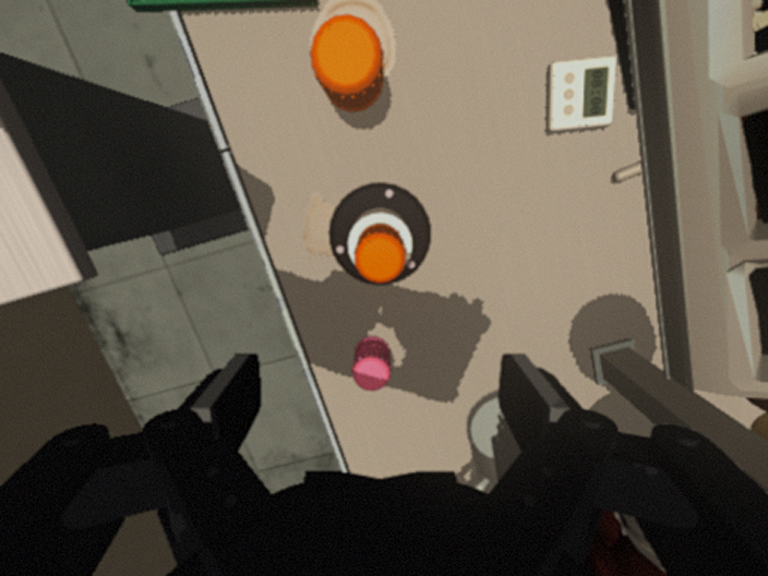

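The wrist view shows the cap top at (380.5,257), the base disc at (380,234) and the bigger orange cap at (347,54).

```bash
python3 - <<'E'
from h import *
w=np.load("w1.npz");P=(optics.calibration("wrist"),w["A"],w["e"])
im=cv2.imread("w1_raw.png").astype(int)
m=((im[:,:,2]>190)&(im[:,:,0]<60)).astype(np.uint8)
n,l,s,c=cv2.connectedComponentsWithStats(m)
for i in range(1,n):
    if s[i,4]>100: print(s[i],c[i],onplane(P,c[i],.136))
print(onplane(P,(380.5/1.5,257/1.5),.136),onplane(P,(380/1.5,234/1.5),.012))
E
```

```text
[ 208   10   44   49 1669] [229.61593769  33.74415818] [ 0.50103446 -0.0602864   0.136     ]
[237 156  31  31 755] [252.49403974 170.95761589] [ 0.4843292  -0.19967422  0.136     ]
[ 0.48549189 -0.20046336  0.136     ] [ 0.48539942 -0.20023583  0.012     ]
```

```bash
python3 - <<'E'
from h import *
from scipy.optimize import least_squares
def proj(P,X):
    c,A,e=P; p=(X-e)@A; q=np.c_[p[:,0],-p[:,1]]/-p[:,2:]; q=q*(1+c["k1"]*(q**2).sum(1,keepdims=True))
    return q@c["K"][:2,:2].T+c["K"][:2,2]
w=np.load("w1.npz")
views={"side":(pose("side"),"side_raw.png",(239,223)),"scene":(pose("scene"),"scene_raw.png",(234,221)),"wrist":((optics.calibration("wrist"),w["A"],w["e"]),"w1_raw.png",(253,156))}
a=np.linspace(0,2*np.pi,73)[:-1]
for k,(P,f,c0) in views.items():
    g=cv2.GaussianBlur(cv2.imread(f,0),(0,0),.8).astype(float)
    # disc-edge contrast: outer ring minus inner ring over visible base edge, grid search
    best=None
    def smp(x,y,r,z):
        uv=proj(P,np.c_[x+r*np.cos(a),y+r*np.sin(a),np.full(72,z)]).astype(np.float32)
        return cv2.remap(g.astype(np.float32),uv[:,:1].copy(),uv[:,1:].copy(),cv2.INTER_LINEAR).ravel()
    for x in np.arange(.465,.505,.001):
        for y in np.arange(-.235,-.18,.001):
            s=np.median(np.clip(smp(x,y,.060,.008),0,120)-smp(x,y,.050,.012))+np.mean(np.clip(smp(x,y,.060,.008),0,120)-smp(x,y,.050,.012))
            if best is None or s>best[0]: best=(s,x,y)
    hsv=cv2.cvtColor(cv2.imread(f),cv2.COLOR_BGR2HSV)
    print(k,np.round(best,4))
E
```

```text
side [154.3139   0.481   -0.211 ]
scene [66.1739  0.478  -0.211 ]
wrist [140.2449   0.484   -0.201 ]
```

```bash
python3 - <<'E'
from h import *
def look():
    st(); P=pose("wrist"); im=optics.capture("wrist")[:,:,::-1].astype(int)
    m=((im[:,:,2]>190)&(im[:,:,0]<60)).astype(np.uint8)
    n,l,s,c=cv2.connectedComponentsWithStats(m)
    for i in range(1,n):
        if s[i,4]>100: print(s[i],onplane(P,s[i,:2]+(s[i,2:4]-1)/2,.136))
look()
j=list(telemetry.state()["joint_pos"]); j[5]+=2.2; arm.set_joints(j); arm.sleep(.3); look()
E
```

```text
{'t': np.float64(2.058), 'position': array([ 0.482, -0.21 ,  0.27 ]), 'wrist_force': array([-0.782,  0.516, -1.311]), 'gripper_width': np.float64(1.001), 'gripper_force': np.float64(0.0)}
[ 208   10   44   49 1664] [ 0.50082619 -0.06051794  0.136     ]
[237 156  31  31 753] [ 0.48371545 -0.19959738  0.136     ]
{'t': np.float64(4.308), 'position': array([ 0.482, -0.21 ,  0.27 ]), 'wrist_force': array([ 0.216, -0.637, -0.5  ]), 'gripper_width': np.float64(0.997), 'gripper_force': np.float64(0.0)}
[232 170  30  29 702] [ 0.48490069 -0.20151475  0.136     ]
[172 234  20  31 441] [ 0.49813707 -0.08658387  0.136     ]
```

The wrist camera gives consistent results at two yaws, so I'll trust it.

```bash
python3 - <<'E'
from h import *
q=down(np.radians(74)); x,y=.4842,-.2012
arm.movep([x,y,0.20],q)
arm.move_l([x,y,0.092],q,speed=.1); st()
claw.move_gripper(0.0); st("moment")
cv2.imwrite("w2_raw.png",optics.capture("wrist")[:,:,::-1]); cv2.imwrite("s2_raw.png",optics.capture("side")[:,:,::-1])
a=cv2.imread("w2_raw.png"); b=cv2.resize(cv2.imread("s2_raw.png")[125:275,160:320],(400,375))
o=np.zeros((400,800,3),np.uint8); o[:300,:400]=cv2.resize(a,(400,300)); o[:375,400:]=b; cv2.imwrite("pics/g2.png",o)
E
```

```text
{'t': np.float64(7.483), 'position': array([ 0.485, -0.202,  0.093]), 'wrist_force': array([0.495, 0.389, 0.575]), 'gripper_width': np.float64(1.002), 'gripper_force': np.float64(0.0)}
{'t': np.float64(7.992), 'position': array([ 0.484, -0.201,  0.093]), 'wrist_force': array([-1.785, -0.344,  5.689]), 'gripper_width': np.float64(0.444), 'gripper_force': np.float64(59.894), 'moment': array([ 0.095,  0.135, -0.06 ])}
```

View pics/g2.png

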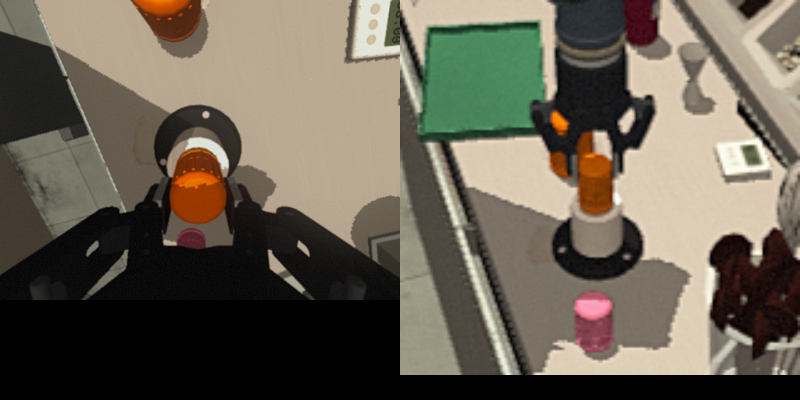

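```bash
python3 - <<'E'
import cv2,numpy as np
a=cv2.imread("w2_raw.png")[170:310,180:330]; b=cv2.imread("s2_raw.png")[145:245,190:290]
o=np.zeros((500,800,3),np.uint8); a=cv2.resize(a,None,fx=2.66,fy=2.66,interpolation=2);b=cv2.resize(b,None,fx=4,fy=4,interpolation=2)
o[:a.shape[0],:a.shape[1]]=a;o[:400,400:]=b;cv2.imwrite("pics/g3.png",o)
E
```

```text
(no output)
```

View pics/g3.png

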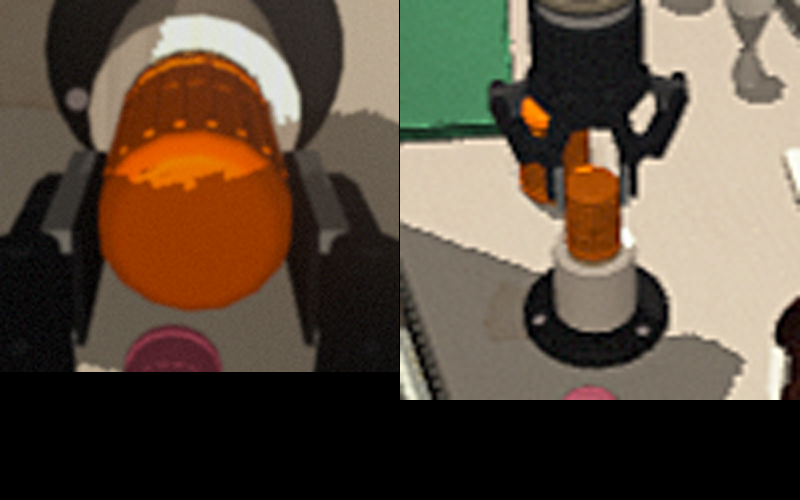

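```bash
python3 - <<'E'
from h import *
S=pose("side")
for n,p in dict(ltip=(190+148/4,145+205/4),rtip=(190+625/4-100,145+205/4)).items():
    for z in (.093,.1): print(n,z,onplane(S,p,z).round(4))
W=pose("wrist")
def w(u,v): return (180+u/2.66,170+v/2.66)
print("captop",onplane(W,w(195,215),.136).round(4), "L",onplane(W,w(99,215),.136).round(4),"R",onplane(W,w(292,215),.136).round(4))
print("top near/far",onplane(W,w(195,132),.136).round(4),onplane(W,w(195,308),.136).round(4))
print("base",onplane(W,w(193,50),.012).round(4))
st()
E
```

```text
ltip 0.093 [ 0.4599 -0.1747  0.093 ]
ltip 0.1 [ 0.4579 -0.182   0.1   ]
rtip 0.093 [ 0.5121 -0.1938  0.093 ]
rtip 0.1 [ 0.5097 -0.201   0.1   ]
captop [ 0.4857 -0.1974  0.136 ] L [ 0.4681 -0.1923  0.136 ] R [ 0.5034 -0.2025  0.136 ]
top near/far [ 0.4903 -0.1811  0.136 ] [ 0.48  -0.217  0.136]
base [ 0.4852 -0.1977  0.012 ]
{'t': np.float64(8.092), 'position': array([ 0.484, -0.201,  0.093]), 'wrist_force': array([-1.224,  0.532,  5.142]), 'gripper_width': np.float64(0.44), 'gripper_force': np.float64(59.891)}
```

```bash
python3 - <<'E'
from h import *
def proj(P,X):
    c,A,e=P; p=(X-e)@A; q=np.c_[p[:,0],-p[:,1]]/-p[:,2:]; q=q*(1+c["k1"]*(q**2).sum(1,keepdims=True))
    return q@c["K"][:2,:2].T+c["K"][:2,2]
s=telemetry.state();T=R.from_quat(s["orientation"]).as_matrix();p=np.array(s["position"])
print(T.round(2).tolist())
W=pose("wrist");S=pose("side")
for tx in (.011,-.011):
  for tz in (-.005,-.03):
    X=np.array([p+T@[tx,ty,tz] for ty in (-.0205,.0205)])
    print(tx,tz,"wristcrop",((proj(W,X)-[180,170])*2.66).round().tolist(),"sidecrop",((proj(S,X)-[190,145])*4+[400,0]).round().tolist())
E
```

```text
[[0.28, 0.96, 0.0], [0.96, -0.28, -0.0], [-0.0, 0.0, -1.0]]
0.011 -0.005 wristcrop [[109.0, 113.0], [280.0, 113.0]] sidecrop [[563.0, 207.0], [620.0, 204.0]]
0.011 -0.03 wristcrop [[95.0, 154.0], [294.0, 154.0]] sidecrop [[561.0, 181.0], [619.0, 178.0]]
-0.011 -0.005 wristcrop [[112.0, 196.0], [277.0, 196.0]] sidecrop [[564.0, 228.0], [621.0, 225.0]]
-0.011 -0.03 wristcrop [[99.0, 250.0], [290.0, 249.0]] sidecrop [[562.0, 202.0], [621.0, 199.0]]
```

The fingertips sit about 2 cm higher than I computed, so they grip only the cap's rounded top (width 37.7 mm instead of 41). I'll open, go lower and grip again.

```bash
python3 - <<'E'
from h import *
claw.move_gripper(1.0)
arm.move_l([.4845,-.2015,0.076],speed=.05); st()
claw.move_gripper(0.0); st("moment")
cv2.imwrite("w3_raw.png",optics.capture("wrist")[:,:,::-1]); cv2.imwrite("s3_raw.png",optics.capture("side")[:,:,::-1])
a=cv2.imread("w3_raw.png")[170:310,180:330]; b=cv2.imread("s3_raw.png")[145:245,190:290]
o=np.zeros((500,800,3),np.uint8); a=cv2.resize(a,None,fx=2.66,fy=2.66,interpolation=2);b=cv2.resize(b,None,fx=4,fy=4,interpolation=2)
o[:a.shape[0],:a.shape[1]]=a;o[:400,400:]=b;cv2.imwrite("pics/g4.png",o)
E
```

```text
{'t': np.float64(9.092), 'position': array([ 0.484, -0.201,  0.075]), 'wrist_force': array([-0.295,  0.457, -0.105]), 'gripper_width': np.float64(1.002), 'gripper_force': np.float64(0.0)}
{'t': np.float64(9.592), 'position': array([ 0.485, -0.202,  0.077]), 'wrist_force': array([-1.207,  0.65 ,  4.346]), 'gripper_width': np.float64(0.446), 'gripper_force': np.float64(60.135), 'moment': array([ 0.08 ,  0.14 , -0.049])}
```

View pics/g4.png

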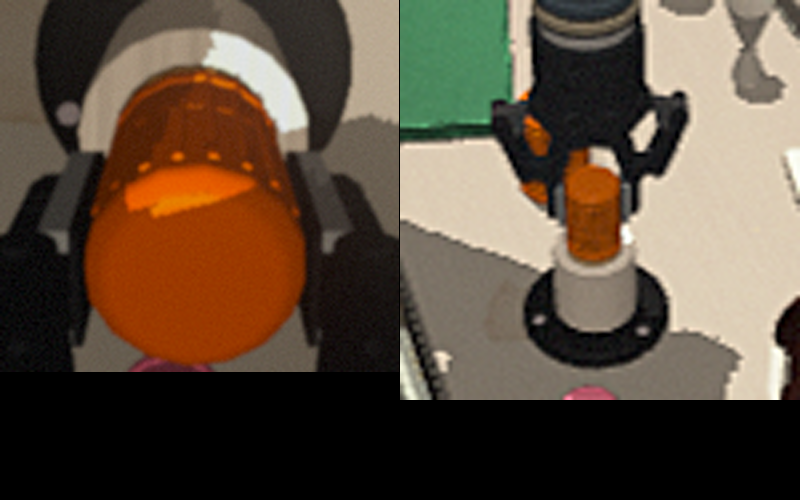

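The grip is now lower and centred on the cap's straight part. I'll pull it off and carry it over the tray.

```bash
python3 - <<'E'
from h import *
x,y=.4847,-.2015
for z,v in((.083,.03),(.106,.06),(.25,.15)):
    arm.move_l([x,y,z],speed=v); st()
arm.movep([.42,.03,.25],down(np.radians(74))); arm.sleep(.2); st()
P=pose("wrist"); np.savez("w4.npz",A=P[1],e=P[2])
im=optics.capture("wrist")[:,:,::-1];cv2.imwrite("w4_raw.png",im)
sd=optics.capture("side")[:,:,::-1]
o=np.zeros((600,800,3),np.uint8);o[:384,:512]=im;o[384:,:288]=cv2.resize(sd,(288,216));cv2.imwrite("pics/w4.png",o)
E
```

```text
{'t': np.float64(10.075), 'position': array([ 0.485, -0.201,  0.083]), 'wrist_force': array([-0.494,  0.085,  0.936]), 'gripper_width': np.float64(0.452), 'gripper_force': np.float64(62.735)}
{'t': np.float64(10.608), 'position': array([ 0.485, -0.202,  0.107]), 'wrist_force': array([ 0.109, -0.603, -0.935]), 'gripper_width': np.float64(0.447), 'gripper_force': np.float64(62.711)}
{'t': np.float64(11.717), 'position': array([ 0.484, -0.201,  0.249]), 'wrist_force': array([-0.107,  0.501, -1.401]), 'gripper_width': np.float64(0.448), 'gripper_force': np.float64(62.711)}
{'t': np.float64(12.867), 'position': array([0.421, 0.029, 0.25 ]), 'wrist_force': array([ 0.712, -0.194, -1.038]), 'gripper_width': np.float64(0.448), 'gripper_force': np.float64(62.703)}
```

View pics/w4.png

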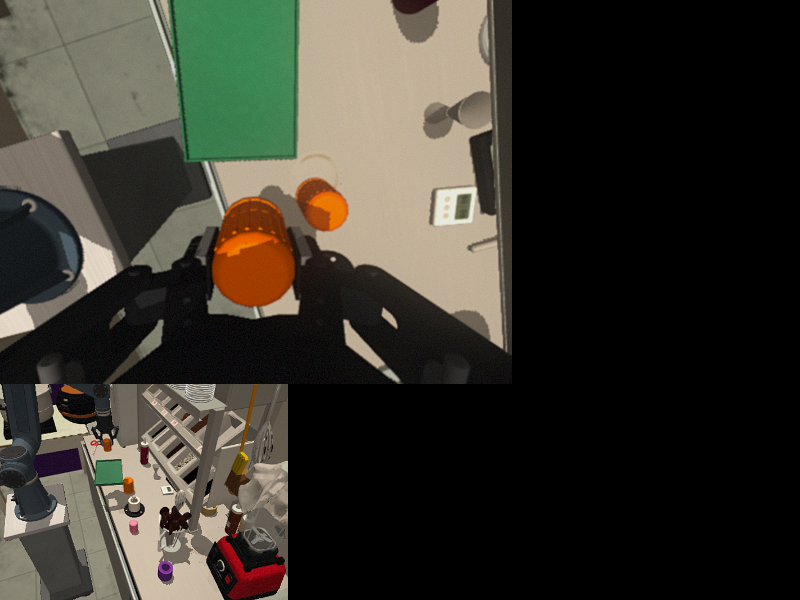

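The cap is off and held at (253,265), and the white roll is still on the spindle. The tray's near corners are at (186,160) and (297,157).

```bash
python3 - <<'E'
from h import *
w=np.load("w4.npz");P=(optics.calibration("wrist"),w["A"],w["e"])
for p in((186,160),(297,157),(175,30),(298,20)): print(onplane(P,p,.016).round(4))
print("decoy base",onplane(P,(310,185),0).round(3),"top",onplane(P,(324,211),.08).round(3))
E
```

```text
[0.3266 0.0642 0.016 ]
[0.4878 0.0221 0.016 ]
[0.3723 0.2304 0.016 ]
[0.5311 0.1965 0.016 ]
decoy base [ 0.499 -0.03   0.   ] top [ 0.498 -0.046  0.08 ]
```

```bash
cat >> h.py <<'E'
def place(x,y,q,zs,zmin):
    arm.movep([x,y,.2],q); arm.move_l([x,y,zs+.02],q,speed=.2); arm.move_l([x,y,zs],q,speed=.04)
    f=lambda:np.mean([(arm.sleep(.03),telemetry.state()["wrist_force"][2])[1] for _ in range(5)])
    f0=f(); z=zs
    while z>zmin and f()<f0+4:
        z-=.001; arm.move_l([x,y,z],q,speed=.02)
    print("placed z",z,f0,f())
E
python3 - <<'E'
from h import *
q=down(np.radians(75)); x,y=.451,.215
place(x,y,q,.008,.002); st()
claw.move_gripper(1.0)
arm.move_l([x,y,.15],q,speed=.2); st()
arm.movep([.4847,-.2015,.20],down(np.radians(74))); arm.sleep(.2); st()
P=pose("wrist"); np.savez("w5.npz",A=P[1],e=P[2])
im=optics.capture("wrist")[:,:,::-1];cv2.imwrite("w5_raw.png",im)
sd=optics.capture("side")[:,:,::-1]
o=np.zeros((600,800,3),np.uint8);o[:384,:512]=im;o[225:,512:]=cv2.resize(sd[100:270,140:271],(288,375),interpolation=2);cv2.imwrite("pics/w5.png",o)
E
```

```text
placed z 0.004 -0.6758094869587775 5.6135397120400725
{'t': np.float64(17.592), 'position': array([0.451, 0.215, 0.005]), 'wrist_force': array([-1.388, -1.166,  4.954]), 'gripper_width': np.float64(0.45), 'gripper_force': np.float64(63.324)}
{'t': np.float64(19.0), 'position': array([0.45 , 0.215, 0.149]), 'wrist_force': array([-0.539,  0.336, -0.156]), 'gripper_width': np.float64(1.003), 'gripper_force': np.float64(0.0)}
{'t': np.float64(20.75), 'position': array([ 0.485, -0.2  ,  0.2  ]), 'wrist_force': array([ 0.68 , -0.616, -0.585]), 'gripper_width': np.float64(1.002), 'gripper_force': np.float64(0.0)}
```

View pics/w5.png

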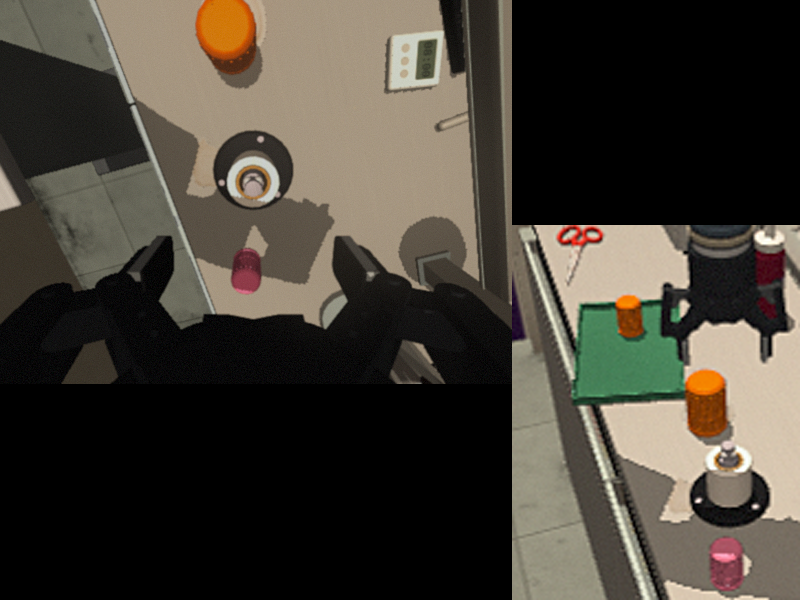

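The cap stands on the tray. The roll top is at (254,181) in the wrist view, on the same axis as before.

```bash
python3 - <<'E'
from h import *
w=np.load("w5.npz");P=(optics.calibration("wrist"),w["A"],w["e"])
print(onplane(P,(253.5,181),.072).round(4))
x,y=.4847,-.2012; q=down(np.radians(74))
arm.move_l([x,y,.10],q,speed=.2)
arm.move_l([x,y,.045],q,speed=.06); st()
arm.move_l([x,y,.033],q,speed=.03); st()
claw.move_gripper(0.0); st("moment")
for z,v in((.045,.04),(.135,.12)):
    arm.move_l([x,y,z],speed=v); st()
arm.move_l([x,y,.20],speed=.2)
cv2.imwrite("w6_raw.png",optics.capture("wrist")[:,:,::-1]);sd=optics.capture("side")[:,:,::-1]
o=np.zeros((384,800,3),np.uint8);o[:,:512]=cv2.imread("w6_raw.png");o[:375,512:]=cv2.resize(sd[100:270,140:271],(288,375),interpolation=2);cv2.imwrite("pics/w6.png",o)
E
```

```text
[ 0.4856 -0.2002  0.072 ]
{'t': np.float64(22.567), 'position': array([ 0.485, -0.201,  0.045]), 'wrist_force': array([0.513, 0.095, 0.131]), 'gripper_width': np.float64(1.001), 'gripper_force': np.float64(0.0)}
{'t': np.float64(23.117), 'position': array([ 0.485, -0.201,  0.033]), 'wrist_force': array([0.089, 0.266, 0.532]), 'gripper_width': np.float64(0.998), 'gripper_force': np.float64(0.0)}
{'t': np.float64(23.508), 'position': array([ 0.485, -0.201,  0.034]), 'wrist_force': array([-1.278, -0.097,  6.514]), 'gripper_width': np.float64(0.671), 'gripper_force': np.float64(62.348), 'moment': array([0.06 , 0.201, 0.053])}
{'t': np.float64(23.958), 'position': array([ 0.485, -0.201,  0.045]), 'wrist_force': array([ 0.038,  0.391, -1.783]), 'gripper_width': np.float64(0.675), 'gripper_force': np.float64(64.267)}
{'t': np.float64(24.858), 'position': array([ 0.484, -0.201,  0.134]), 'wrist_force': array([-0.09 ,  0.845, -2.761]), 'gripper_width': np.float64(0.676), 'gripper_force': np.float64(64.299)}
```

View pics/w6.png

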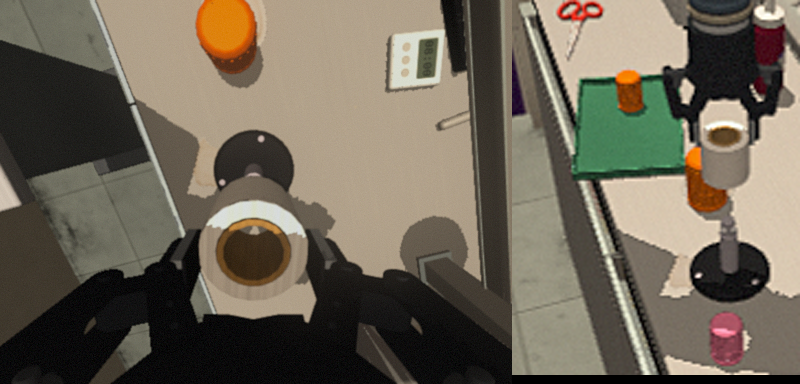

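The roll is held upright and clear of the post. Now I'll place it beside the cap.

```bash
python3 - <<'E'
from h import *
q=down(np.radians(75)); x,y=.425,.112
place(x,y,q,.030,.023); st()
claw.move_gripper(1.0); arm.sleep(.2)
arm.move_l([x,y,.2],q,speed=.15); st()
arm.movep([.45,-.05,.27],q); arm.sleep(.3)
sd=optics.capture("side")[:,:,::-1];sc=optics.capture("scene")[:,:,::-1];w=optics.capture("wrist")[:,:,::-1]
o=np.zeros((600,800,3),np.uint8);o[:,:460]=cv2.resize(sd[80:280,140:293],(460,600),interpolation=2);o[:255,460:]=cv2.resize(w,(340,255));o[255:,460:]=cv2.resize(sc[130:288,150:306],(340,345));cv2.imwrite("pics/end.png",o); st()
E
```

```text
placed z 0.024999999999999994 -2.0596168886091126 10.089167572306156
{'t': np.float64(30.783), 'position': array([0.425, 0.112, 0.026]), 'wrist_force': array([-0.756,  0.475, 10.759]), 'gripper_width': np.float64(0.675), 'gripper_force': np.float64(65.734)}
{'t': np.float64(32.7), 'position': array([0.424, 0.112, 0.199]), 'wrist_force': array([ 0.462, -0.016,  0.722]), 'gripper_width': np.float64(1.004), 'gripper_force': np.float64(0.0)}
{'t': np.float64(33.892), 'position': array([ 0.45 , -0.049,  0.27 ]), 'wrist_force': array([-0.258, -0.552,  0.235]), 'gripper_width': np.float64(0.998), 'gripper_force': np.float64(0.0)}
```

View pics/end.png

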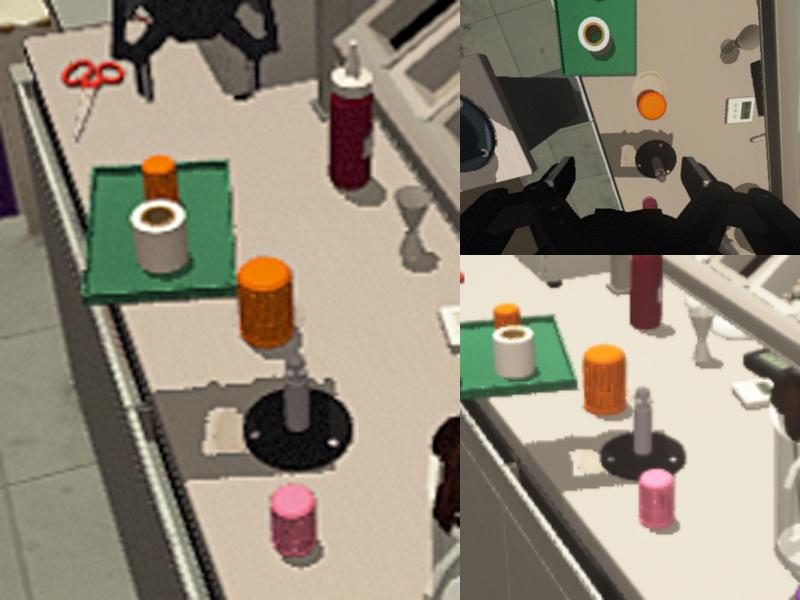

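The roll (160,235) and the cap (160,180) both stand upright on the tray. The bystanders haven't moved and the arm is clear.

```bash
python3 -c "
from rig import hand_in
print(hand_in())"
```

```text
the job is handed in; nothing more can be done
None
```

The orange cap and then the white roll were taken off the spindle and now stand upright side by side on the green tray, with the jigger, timer and red bottle left where they were; the job was handed in at about 34 s of the 69 s allowed.

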